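Settle the ring mandrel in the bench rest

TASK

Take the steel ring mandrel off its wooden rack and lay it gently in the steel bench rest, collar end towards the stop, so that the collar sinks into the gap just in front of the stop and the bar lies fully down in both V saddles; the stop is clamped at a different place each time, so its place is best felt with the collar. Let go only when the mandrel has settled fully home, and leave the other things on the bench where they are.

Things in the scene. Friction and masses are not known exactly. Their poses are not given: they have to be found in the camera images.
- mandrel_mid (a point): the ring mandrel: plain round steel bar, 18 mm diameter, 215 mm long, about 0.4 kg, with one fixed round collar. This point is half-way along the bar, on its axis; x runs along the bar towards the collar end. It balances 7 mm from here towards the collar; grip it here, across its diameter. At the start it lies level in its wooden rack, axis 45 mm above the bench
- mandrel_collar (a point): centre of the mandrel's collar, a round steel flange 34 mm in diameter and 8 mm thick, on the bar's axis 70 mm from half-way; the bar goes on 37 mm beyond it
- rack_mid (a point): wooden rack, fixed: middle of its floor (10 mm above the bench), x along it. Two V-notched uprights, 12 mm thick, 38 mm wide and 48 mm high, stand 50 mm either side of this point
- rest_groove (a point): fixed steel bench rest, 225 x 64 mm. This point is on the line that the bar's axis takes when fully seated, 45 mm above the bench; x runs along that line towards the stop, z up. The base plate, 12 mm high, runs from x = -95 to +130 mm. A fixed 90-degree V saddle (lips 48 mm above the bench, 38 mm wide) stands at x = -85 to -69 mm
- rest_gap_range (a point): fixed point of the rest, on the seated line at x = +60 mm: middle of the range in which the carriage is firmly clamped. The carriage's gap for the collar, 11 mm wide along x, is centred up to 18 mm either side of it, different each time and not measured: feel for it. On the -x side of the gap the carriage has a second V saddle, 34 mm long, of the same section
- rest_stop_height (a point): point of the rest 20 mm above the previous one. The stop follows the gap on its +x side: two steel cheeks, 32 mm long, 72 mm high above the bench, with a 26 mm wide slot open at the top that passes the bar but not the collar. With the bar 15 to 22 mm above the seated line the collar clears the saddles and, moved in +x, meets the stop 1.5 mm past the gap's centre
- crucible_mid (a point): bystander: white ceramic melting dish, 72 mm across, 42 mm high, in a wire holder; point at its middle
- brick_mid (a point): bystander: white soldering brick 75 x 150 x 35 mm; point at its centre, y along its length
- band_mid (a point): bystander: small brass finger ring lying flat, 23 mm across, 7 mm high; point at its centre
- bench_block_mid (a point): bystander: dark steel bench block 50 x 40 x 16 mm; point at its centre
- hammer_mid (a point): bystander: hammer 240 mm long lying flat, x along the handle towards the head; point near mid length
- scraper_mid (a point): bystander: scraper 190 mm long lying flat, x along it; point near mid length
- flux_mid (a point): bystander: amber glass jar with black lid, 56 mm across, 75 mm high; point at half height
Things that resemble listed ones, but are neither listed nor needed, are in the scene too. Leave any orange look-alike of the part that bears mandrel_mid alone.

How it is judged (in metres and radians):
On the way, in this order (a step that is already met when the one before it is completed fails the run):
1. the mandrel is lifted clear of its rack (height (world z) of each of mandrel_mid, mandrel_collar above 0.075 m), for 0.1 s.
2. the mandrel is settled: bar fully down in both saddles, collar in the gap, while the fingers still hold it (x of mandrel_collar in the frame of rest_groove between 0.0385 and 0.0815 m and y of mandrel_collar in the frame of rest_groove between -0.003 and 0.003 m and z of mandrel_collar in the frame of rest_groove between -0.003 and 0.003 m and x of mandrel_mid in the frame of rest_groove between -0.0325 and 0.0125 m and y of mandrel_mid in the frame of rest_groove between -0.003 and 0.003 m and z of mandrel_mid in the frame of rest_groove between -0.003 and 0.003 m and contact force between the fingers and mandrel above 0.5 N), for 0.2 s.
At the end, for the whole second after the job is handed in: The mandrel lies still and released in the bench rest, collar end to the stop, with its middle and its collar within 3 mm sideways and in height of the fully seated line, and the collar in the gap (38 to 82 mm along x from the rest's point) (x of mandrel_collar in the frame of rest_groove between 0.0385 and 0.0815 m and y of mandrel_collar in the frame of rest_groove between -0.003 and 0.003 m and z of mandrel_collar in the frame of rest_groove between -0.003 and 0.003 m and x of mandrel_mid in the frame of rest_groove between -0.0325 and 0.0125 m and y of mandrel_mid in the frame of rest_groove between -0.003 and 0.003 m and z of mandrel_mid in the frame of rest_groove between -0.003 and 0.003 m and linear speed of mandrel below 0.01 m/s and contact force between the fingers and mandrel below 0.1 N); the robot touches nothing.
It fails at once if the mandrel is knocked or pressed against the rest with more than 45 N (contact force between mandrel and rest above 45 N).
It fails at once if the mandrel is dropped on the bench (height (world z) of mandrel_mid below 0.03 m).
It fails at once if another thing on the bench is moved by more than 30 mm (distance of any of crucible_mid, brick_mid, band_mid, bench_block_mid, hammer_mid, scraper_mid, flux_mid from where it was at the start of the episode above 0.03 m).
It also fails if it takes over 46 s, if anything falls off the work surface, if the arm or the gripper's body presses on something with over 40 N, if the wrist force passes 120 N, or if a joint passes its speed limit or range.

ROBOT

A 6-joint arm with a two-finger parallel gripper is mounted at the origin on the work surface. World frame = base frame: x ahead of the robot, y to its left, z up, the work surface at z = 0. Lengths are in m, angles in degrees, forces in N, time in s.
With the tool pointing down it reaches from about 0.425 to 1.125 m from the base axis. Payload 14.9 kg.
Tool frame: the origin (TCP) lies at the very end of the fingers, on their centre line; the grasp point (between the pads) lies 19 mm behind it; z points along the fingers, y is the line along which they close (so a half turn about z gives the same grasp; the last joint's range is limited). The gripper opens to 91 mm and grips with 3 to 60 N. Pads are 32 mm wide; open, the fingers measure 118 mm over their backs; the gripper's body (76 mm by 178 mm) begins 60 mm behind the grasp point.
Start: joints at [67.191, 21.709, 99.362, -0, 58.929, -1.908], TCP at [0.25, 0.654, 0.214] pointing down, gripper open.
Joint ranges: [-158.91, 158.91], [-42.39, 125.64], [0.06, 152.35], [-60.88, 240.88], [17.5, 164.5], [-176.32, 176.32]. Speed limits (degrees/s): [108.29, 108.29, 136.94, 180, 180, 180].

INTERFACE

Orientations are given as a 3x3 rotation matrix whose columns are the frame's x, y, z axes.
In Python, from plant import bot gives the robot as it stands.
- The arm moves only by the tool servo_tool, never from a script. Its argument "targets" is one flat list of numbers, 5 for each row, row after row: the closure, from 0 (fully open) to 1 (shut), then the shift along the tool's x, y, z each as a share of 0.1 m, from -1 to 1, then the turn about the tool's z as a share of 45 degrees, from -1 to 1. In form: [gripper, tx, ty, tz, turn, gripper, tx, ty, tz, turn, ...]. A call has 1 to 8 rows; each row is the pose to reach, as a shift and turn from the pose commanded when the call began, along the tool's axes at that moment; what a row does not reach only later rows make up. A row lasts 1/10 s, in which the tool goes at most 50 mm and 8.59 degrees, less where a joint would pass 70% of its speed; a pose out of reach is approached as far as the arm can. A call with a number of a shift or a turn outside -1 to 1 is refused whole. A call with a gripper value outside its range is refused whole. The fingers move at their own pace and stop on an object; "grip_force" is the grip in N (left out, the last holds). Time passes only in rows, so rows that repeat a pose let the fingers close. It gives the time, the measured TCP pose, the force, the opening and the grip force at its end, in the units of the state.
- bot.observe(): the state, without advancing time (a new reading comes with each control period).
- bot.grab_frame(name): name is "scene" or "top" or "wrist"; returns a dict with "pixels" (384x512x3 uint8, red, green, blue), "range_z" (384x512 float32, m along the optical axis (not along the pixel's ray), 0 where there is no reading), "intrinsics" (3x3 intrinsics, pixels), "extrinsics" (4x4, takes a point from world to camera coordinates). Camera axes: x right, y up, looking along -z (the intrinsics and any distortion apply to the point x, -y, -z); pixel columns grow to the right and rows downward; lengths in m; the calibration is good to about 2 mm. A picture is of the moment at which its call begins.
- bot.job_done(): hands the job in; it is judged then, once.
The state is a dict: "t": time; "q": joint angles; "qvel": joint speeds; "joint_efforts": joint torques, N m; "ee_pos": TCP position; "tcp_rot": TCP orientation; "ft_force": force on the tool from outside, world axes, zero at the start; "wrist_torque": the same for the moment, N m; "finger_gap": opening from 0.0 (shut) to 1.0 (fully open); "finger_force": force on a finger pad.
Only numpy, scipy, OpenCV 4.12 (cv2) and the standard library are available. Lean on these libraries where they do the work, as an engineer would, in place of code of your own. Each camera call takes 0.05 s, during which the arm holds its last target. There are 200 camera calls.

## Working session

There is one attempt and no reset: what is moved stays moved. The work goes in short steps, Python scripts to look and compute and a tool call to move; the robot and the scene stay as the last step left them, time stands still between calls to the robot, and variables do not carry over. Pictures are saved under pics/ and viewed, at most 10 in all, crops included, and the job is handed in when it is done.

Besides the shell and the picture viewer there is one more tool, called after ">>>" as name(argument=value, ...) on one line, values as JSON. servo_tool: Moves the arm, as the interface text tells. Shift numbers are shares of 0.1 m and turn numbers shares of 45 degrees, none past 1 either way. Its arguments: {"type":"object","properties":{"targets":{"type":"array"},"grip_force":{"type":"number"}},"required":["targets"]}

```bash
mkdir -p pics; ls
cat > h.py <<'E'
import numpy as np, cv2
from plant import bot
def cloud(f):
    K=np.array(f["intrinsics"]);E=np.array(f["extrinsics"]);d=f["range_z"]
    v,u=np.mgrid[:d.shape[0],:d.shape[1]]
    c=np.stack([(u-K[0,2])/K[0,0]*d,-(v-K[1,2])/K[1,1]*d,-d],-1)
    return (c-E[:3,3])@E[:3,:3]
def save(n,img,s=1):
    cv2.imwrite('pics/'+n+'.png',cv2.resize(img[...,::-1],None,fx=s,fy=s,interpolation=cv2.INTER_CUBIC))
E
python3 - <<'E'
from h import *
for n in ("top","scene"):
    f=bot.grab_frame(n); save(n,f["pixels"],1.5); np.savez(n,**{k:np.array(v) for k,v in f.items()})
    print(n,np.round(f["intrinsics"],1).tolist(),np.round(f["extrinsics"],3).tolist())
print(bot.observe())
E
```

```text
pics
top [[410.4, 0.0, 253.3], [0.0, 410.4, 194.7], [0.0, 0.0, 1.0]] [[0.02, -1.0, 0.007, -0.122], [0.998, 0.021, 0.054, -0.543], [-0.054, 0.006, 0.999, -1.185], [0.0, 0.0, 0.0, 1.0]]
scene [[393.3, 0.0, 256.0], [0.0, 393.3, 188.2], [0.0, 0.0, 1.0]] [[-0.053, 0.998, -0.013, 0.154], [-0.788, -0.034, 0.615, 0.363], [0.614, 0.043, 0.788, -1.751], [0.0, 0.0, 0.0, 1.0]]
{'t': 0.1, 'q': array([ 6.71890411e+01,  2.17368771e+01,  9.93918910e+01,  1.08995338e-04,
        5.89282841e+01, -1.90903098e+00]), 'qvel': array([-0.05450728, -0.09440495,  0.00636059,  0.07298823, -0.0498351 ,
        0.04132053]), 'joint_efforts': array([ 1.36608935e-03, -7.65029883e+01, -4.35291159e+01,  6.52831653e-02,
        3.98389273e-02,  5.00767862e-05]), 'ee_pos': array([0.24961895, 0.65360263, 0.21334038]), 'tcp_rot': array([[-9.34192113e-01,  3.56770158e-01, -3.87545769e-04],
       [ 3.56770367e-01,  9.34191663e-01, -9.17238780e-04],
       [ 3.47986020e-05, -9.95142081e-04, -9.99999504e-01]]), 'ft_force': array([0.56933899, 0.22731635, 0.39333173]), 'wrist_torque': array([-0.00697786, -0.01568692,  0.00249717]), 'finger_force': 0.0, 'finger_gap': 1.0041480623420327}
```

View pics/top.png

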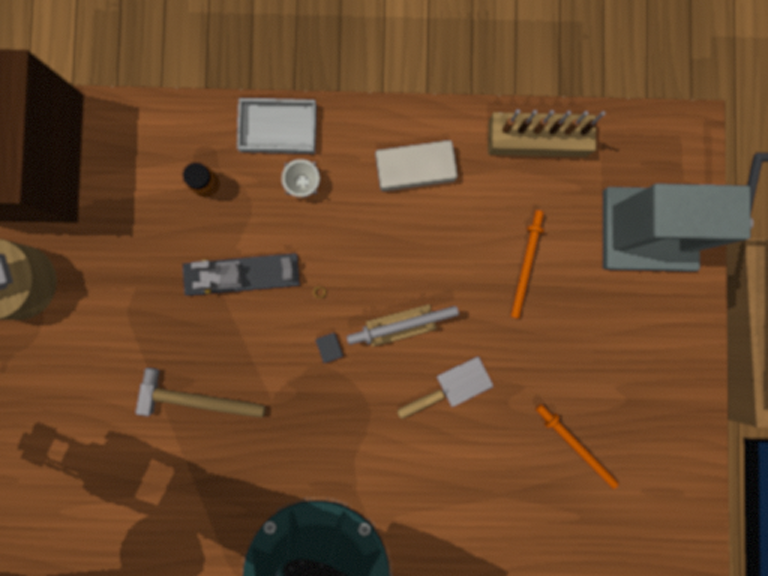

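View pics/scene.png

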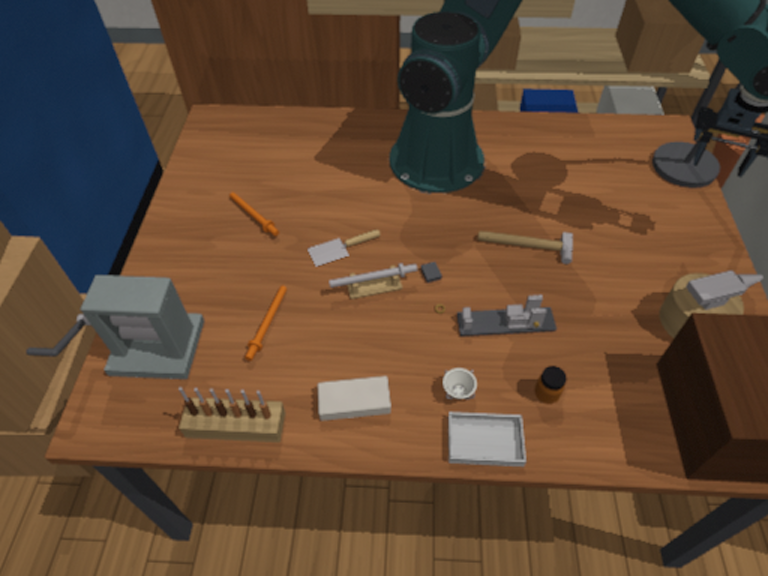

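The top view shows the steel mandrel on its wooden rack at about (403,325) in the 1.5x picture, with the collar end to the left at about (366,335). The rest is at (240,273), with its stop at the left end. Two orange look-alikes lie at (530,265) and (578,447). Only the grey bar is steel and on a rack, so that is the one.

Run:
```python
from h import *
f=dict(np.load('top.npz')); P=cloud(f); rgb=f["pixels"].astype(int)
print('bench z',np.median(P[250:262,200:220,2]),np.median(P[190:200,240:250,2]))
sat=rgb.max(-1)-rgb.min(-1)
def reg(u0,u1,v0,v1,m):
    z=np.zeros(m.shape,bool); z[v0:v1,u0:u1]=1; return z&m
m=reg(225,312,198,235,(sat<40)&(P[...,2]>.035)&(P[...,2]<.08))
p=P[m]; print('mandrel',m.sum(),np.percentile(p[:,2],[5,50,95]))
c,(w,h),a=cv2.minAreaRect(p[:,:2].astype(np.float32)); print(c,w,h,a)
vx,vy,x0,y0=cv2.fitLine(p[:,:2].astype(np.float32),cv2.DIST_HUBER,0,1e-4,1e-4).ravel()
if vy<0: vx,vy=-vx,-vy
s=(p[:,:2]-[x0,y0])@[vx,vy]; t=(p[:,:2]-[x0,y0])@[-vy,vx]
print('dir',vx,vy,np.degrees(np.arctan2(vy,vx)),'s',s.min(),s.max(),'mid',x0+vx*(s.min()+s.max())/2,y0+vy*(s.min()+s.max())/2)
for b in np.arange(-.12,.12,.01):
    k=(s>=b)&(s<b+.01)
    if k.sum(): print(round(b,3),k.sum(),np.round([t[k].min(),t[k].max(),p[k,2].max()],4))
m=reg(118,203,165,202,(P[...,2]>.006)&(P[...,2]<.1))
p=P[m];c,(w,h),a=cv2.minAreaRect(p[:,:2].astype(np.float32)); print('rest',c,w,h,a)
for lo,hi in((.006,.03),(.035,.055),(.06,.09)):
    q=p[(p[:,2]>lo)&(p[:,2]<hi)]; print(lo,len(q),cv2.minAreaRect(q[:,:2].astype(np.float32)),np.median(q[:,2]))
save('crop_m',f["pixels"][195:240,215:320],6); save('crop_r',f["pixels"][155:210,110:215],6)
```

```text
bench z -0.0007071752897714743 -0.0006597895909069341
mandrel 497 [0.0446813  0.05104645 0.05703553]
(0.4804234206676483, -0.15591125190258026) 0.03066522814333439 0.21417497098445892 14.49863052368164
dir -0.28424346 0.95875216 106.513626 s -0.10960982115289936 0.10468769598361331 mid 0.48334949312856923 -0.15507336939561361
-0.11 20 [-0.0088  0.0078  0.0576]
-0.1 24 [-0.0083  0.0088  0.0582]
-0.09 21 [-0.0086  0.0081  0.0562]
-0.08 23 [-0.0081  0.0086  0.055 ]
-0.07 22 [-0.0089  0.0083  0.0556]
-0.06 23 [-0.0099  0.0101  0.0542]
-0.05 25 [-0.0094  0.0093  0.0548]
-0.04 21 [-0.0082  0.0082  0.0564]
-0.03 23 [-0.0085  0.0087  0.0536]
-0.02 21 [-0.008   0.0084  0.0563]
-0.01 21 [-0.0083  0.0081  0.0569]
-0.0 23 [-0.0085  0.0086  0.0558]
0.01 22 [-0.0088  0.0084  0.0546]
0.02 23 [-0.0091  0.0088  0.0562]
0.03 23 [-0.0086  0.0085  0.0552]
0.04 23 [-0.0089  0.0099  0.0566]
0.05 24 [-0.0096  0.0088  0.0553]
0.06 34 [-0.0141  0.016   0.0616]
0.07 25 [-0.0149  0.0146  0.0627]
0.08 22 [-0.009   0.0082  0.0571]
0.09 22 [-0.0085  0.0086  0.0579]
0.1 12 [-0.0087  0.0083  0.055 ]
rest (0.572388231754303, 0.16593213379383087) 0.0744527131319046 0.23609282076358795 7.304255485534668
0.006 1247 ((0.572388231754303, 0.16593213379383087), (0.0744527131319046, 0.23609282076358795), 7.304255485534668) 0.012199213728640503
0.035 248 ((0.5784085988998413, 0.14906182885169983), (0.06097438186407089, 0.1787499487400055), 7.253785133361816) 0.04264645181816678
0.06 105 ((0.5694578289985657, 0.2227102518081665), (0.04769010841846466, 0.03194965422153473), 5.714187145233154) 0.07109597572872926
```

```bash
python3 -c "
import cv2,numpy as np
a=cv2.imread('pics/crop_m.png');b=cv2.imread('pics/crop_r.png');cv2.imwrite('pics/both.png',np.vstack([a,b]))"
```

```text
(no output)
```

View pics/both.png

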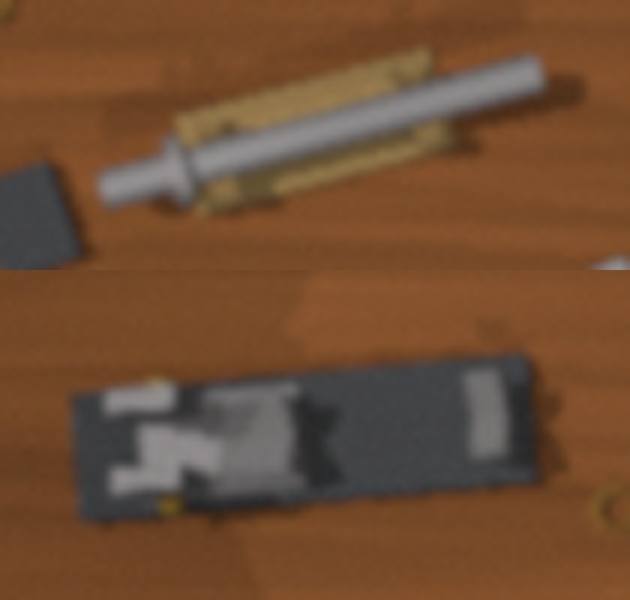

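The lower crop shows the rest with its fixed saddle on the right and the stop cheeks on the left. The upper crop confirms the steel mandrel, collar to the left at (180,170). Its sizes check: 214 mm long, 17–18 mm wide, axis at 45–46 mm height. The stop side of the rest is also +y, so only a small turn is needed. Next I move above the mandrel.

>>> servo_tool(targets=[0,-0.36,-0.48,0,0,0,-0.72,-0.96,0,0,0,-0.72,-0.96,0,0])

```text
t: 0.4
ee_pos: [0.2829, 0.5351, 0.2132]
tcp_rot: [[-0.934, 0.357, -0.001], [0.357, 0.934, -0.002], [0.0, -0.002, -1.0]]
ft_force: [0.6, 1.1, 0.2]
finger_gap: 1.001
finger_force: 0.0
```

>>> servo_tool(targets=[0,-0.36,-0.48,0,0,0,-0.72,-0.96,0,0,0,-0.72,-0.96,0,0])

```text
t: 0.7
ee_pos: [0.316, 0.4202, 0.2136]
tcp_rot: [[-0.934, 0.358, -0.0], [0.358, 0.934, -0.001], [0.0, -0.001, -1.0]]
ft_force: [1.3, 0.3, 0.9]
finger_gap: 1.0
finger_force: 0.0
```

>>> servo_tool(targets=[0,-0.36,-0.48,0,0,0,-0.72,-0.96,0,0,0,-0.72,-0.96,0,0])

```text
t: 1.0
ee_pos: [0.349, 0.3051, 0.2138]
tcp_rot: [[-0.934, 0.358, -0.0], [0.358, 0.934, -0.0], [0.0, -0.001, -1.0]]
ft_force: [-0.3, 0.4, 1.0]
finger_gap: 0.997
finger_force: 0.0
```

>>> servo_tool(targets=[0,-0.36,-0.48,0,0,0,-0.72,-0.96,0,0,0,-0.72,-0.96,0,0])

```text
t: 1.3
ee_pos: [0.3822, 0.1899, 0.214]
tcp_rot: [[-0.934, 0.358, 0.0], [0.358, 0.934, -0.0], [-0.0, -0.0, -1.0]]
ft_force: [0.5, -0.5, 0.2]
finger_gap: 1.003
finger_force: 0.0
```

>>> servo_tool(targets=[0,-0.36,-0.48,0,0,0,-0.72,-0.96,0,0,0,-0.72,-0.96,0,0])

```text
t: 1.6
ee_pos: [0.4156, 0.0744, 0.2142]
tcp_rot: [[-0.934, 0.359, 0.001], [0.359, 0.934, -0.0], [-0.001, 0.0, -1.0]]
ft_force: [-1.2, 0.2, -0.5]
finger_gap: 0.998
finger_force: 0.0
```

>>> servo_tool(targets=[0,-0.36,-0.48,0,0,0,-0.72,-0.96,0,0,0,-0.72,-0.96,0,0])

```text
t: 1.9
ee_pos: [0.4488, -0.0413, 0.2143]
tcp_rot: [[-0.933, 0.359, 0.001], [0.359, 0.933, -0.0], [-0.001, 0.0, -1.0]]
ft_force: [0.7, 1.8, -0.2]
finger_gap: 0.999
finger_force: 0.0
```

>>> servo_tool(targets=[0,-0.72,-0.96,0,0.19,0,-0.72,-0.96,0,0.38,0,-0.72,-0.96,0,0.57,0,-0.72,-0.96,0,0.76,0,-0.72,-0.96,0,0.95,0,-0.72,-0.96,0,0.95,0,-0.72,-0.96,0,0.95])

```text
t: 2.6
ee_pos: [0.4809, -0.1535, 0.2139]
tcp_rot: [[-0.448, 0.894, -0.0], [0.894, 0.448, 0.0], [0.0, 0.0, -1.0]]
ft_force: [1.1, 0.2, -0.3]
finger_gap: 0.998
finger_force: 0.0
```

```bash
cat >> h.py <<'E'
def pose():
    s=bot.observe(); R=np.array(s["tcp_rot"]); print('t',s["t"],'p',np.round(s["ee_pos"],4),'yaw',round(float(np.degrees(np.arctan2(R[1,1],R[0,1]))),2),'F',np.round(s["ft_force"],2),'gap',round(s["finger_gap"],3),'ff',round(s["finger_force"],2)); return np.array(s["ee_pos"]),R
E
python3 - <<'E'
from h import *
p,R=pose()
f=bot.grab_frame("wrist"); save('w1',f["pixels"],1.2); np.savez('w1',**{k:np.array(v) for k,v in f.items()})
# rest, from the top view
f=dict(np.load('top.npz')); P=cloud(f); z=np.zeros(P.shape[:2],bool); z[160:205,112:208]=1
col=f["pixels"].astype(int); grey=(col[...,0]-col[...,2]<15)
q=P[z&grey&(P[...,2]>.009)&(P[...,2]<.016)]
print('base',cv2.minAreaRect(q[:,:2].astype(np.float32)),len(q))
for nm,lo,hi,ya,yb in (('saddle',.035,.052,.03,.1),('car',.035,.055,.12,.25),('cheek',.064,.08,.15,.3)):
    q=P[z&(P[...,2]>lo)&(P[...,2]<hi)&(P[...,1]>ya)&(P[...,1]<yb)]; print(nm,len(q),q.mean(0),q.min(0),q.max(0))
E
```

```text
t 2.6 p [ 0.4809 -0.1535  0.2139] yaw 26.62 F [ 1.07  0.22 -0.34] gap 0.998 ff 0.0
base ((0.5753620266914368, 0.16236275434494019), (0.06117334961891174, 0.22226198017597198), 6.543585777282715) 824
saddle 68 [0.58669594 0.06764569 0.04247433] [0.56764268 0.05871108 0.0351192 ] [0.60552845 0.07729948 0.05049826]
car 180 [0.57272614 0.18625466 0.04233203] [0.53925552 0.16039748 0.03504568] [0.59959943 0.23957095 0.05394839]
cheek 99 [0.57002984 0.22212016 0.07094689] [0.54536885 0.20459346 0.06416581] [0.5940786  0.24018021 0.07600831]
```

View pics/w1.png

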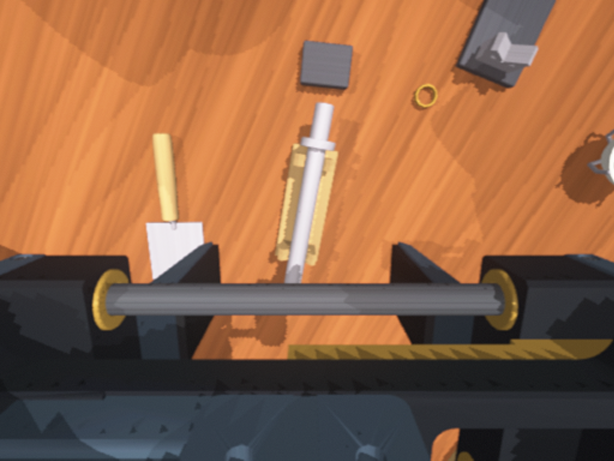

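The wrist view shows the bar running from (323,105) to (293,280), with the collar at (317,143), the bench block clear of it beyond the tip, and the fingers either side. I refine the mandrel from this view.

Run:
```python
from h import *
f=dict(np.load('w1.npz')); P=cloud(f); c=f["pixels"].astype(int); sat=c.max(-1)-c.min(-1)
z=np.zeros(sat.shape,bool); z[80:230,225:290]=1
m=z&(sat<40)&(P[...,2]>.044)&(P[...,2]<.07)
n,l,st,_=cv2.connectedComponentsWithStats(m.astype(np.uint8)); m=l==1+st[1:,4].argmax()
p=P[m]; print(len(p),st)
vx,vy,x0,y0=cv2.fitLine(p[:,:2].astype(np.float32),cv2.DIST_HUBER,0,1e-4,1e-4).ravel()
if vy<0: vx,vy=-vx,-vy
s=(p[:,:2]-[x0,y0])@[vx,vy]; t=(p[:,:2]-[x0,y0])@[-vy,vx]
e=s.max(); mid=np.array([x0,y0])+np.array([vx,vy])*(e-.1075)
print('ang',np.degrees(np.arctan2(vy,vx)),'mid from tip',mid)
for b in np.arange(e-.18,e,.012):
    k=(s>=b)&(s<b+.012)
    if k.sum(): print(np.round([e-b,k.sum(),t[k].min(),t[k].max(),np.percentile(p[k,2],95)],4))
d=mid-[.4809,-.1535]; pp,R=pose(); print('shift tool',(np.r_[d,0]@R)[:2])
```

```text
2158 [[     0      0    512    384 194450]
 [   238     86     41    144   2158]]
ang 106.31194 mid from tip [ 0.47995326 -0.15643306]
[ 1.80e-01  6.50e+01 -8.70e-03  8.20e-03  5.34e-02]
[ 1.68e-01  1.22e+02 -8.80e-03  8.30e-03  5.33e-02]
[ 1.56e-01  1.23e+02 -9.00e-03  7.90e-03  5.32e-02]
[ 1.44e-01  1.26e+02 -8.80e-03  8.50e-03  5.33e-02]
[ 1.32e-01  1.34e+02 -8.90e-03  8.30e-03  5.34e-02]
[ 1.20e-01  1.33e+02 -8.80e-03  8.30e-03  5.37e-02]
[ 1.08e-01  1.38e+02 -8.60e-03  8.40e-03  5.34e-02]
[ 9.60e-02  1.41e+02 -8.80e-03  8.40e-03  5.33e-02]
[ 8.40e-02  1.45e+02 -8.70e-03  8.50e-03  5.35e-02]
[ 7.20e-02  1.50e+02 -8.80e-03  8.50e-03  5.35e-02]
[ 6.00e-02  1.52e+02 -8.80e-03  8.20e-03  5.36e-02]
[ 4.80e-02  2.16e+02 -1.65e-02  1.57e-02  6.12e-02]
[ 3.60e-02  1.89e+02 -1.58e-02  1.59e-02  6.04e-02]
[ 2.40e-02  1.65e+02 -8.80e-03  8.60e-03  5.37e-02]
[ 1.20e-02  1.58e+02 -8.70e-03  8.00e-03  5.33e-02]
t 2.65 p [ 0.4809 -0.1535  0.214 ] yaw 26.61 F [ 0.4   0.52 -0.22] gap 0.999 ff 0.0
shift tool [-0.00219832 -0.00216022]
```

>>> servo_tool(targets=[0.45,-0.023,-0.012,0.4,0.115,0.45,-0.023,-0.012,0.7,0.229,0.45,-0.023,-0.012,1.0,0.229,0.45,-0.023,-0.012,1.0,0.229], grip_force=25)

```text
t: 3.05
ee_pos: [0.4787, -0.1553, 0.111]
tcp_rot: [[-0.279, 0.96, -0.005], [0.96, 0.279, 0.002], [0.003, -0.004, -1.0]]
ft_force: [0.3, 0.1, 0.6]
finger_gap: 0.681
finger_force: 0.0
```

>>> servo_tool(targets=[0.45,0,0,0.3,0,0.45,0,0,0.55,0,0.45,0,0,0.75,0,0.45,0,0,0.88,0,0.45,0,0,0.88,0])

```text
t: 3.55
ee_pos: [0.4806, -0.1561, 0.0257]
tcp_rot: [[-0.278, 0.961, -0.001], [0.961, 0.278, 0.0], [0.001, -0.001, -1.0]]
ft_force: [-1.2, 0.8, 0.4]
finger_gap: 0.552
finger_force: 0.0
```

Run:
```python
from h import *
pose()
f=bot.grab_frame("wrist"); save('w2',f["pixels"],1.2)
```

```text
t 3.55 p [ 0.4806 -0.1561  0.0257] yaw 16.13 F [-1.23  0.76  0.42] gap 0.552 ff 0.0
```

View pics/w2.png

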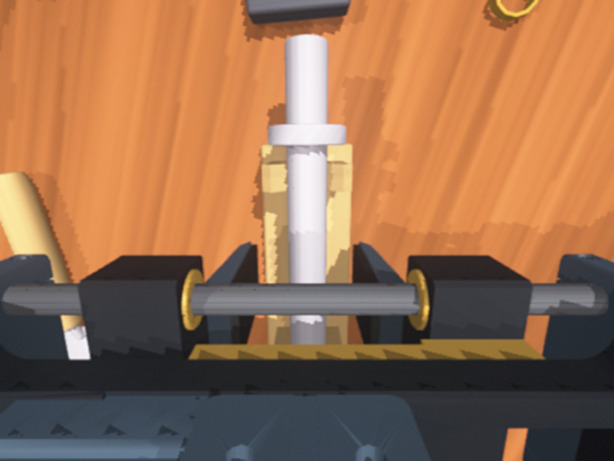

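The bar, at column 306, is centred between the fingers (250 and 357) and parallel to the pads. I close the gripper and lift gently.

>>> servo_tool(targets=[1,0,0,0,0,1,0,0,0,0,1,0,0,0,0,1,0,0,0,0,1,0,0,0,0,1,0,0,0,0,1,0,0,0,0,1,0,0,0,0], grip_force=30)

```text
t: 4.4
ee_pos: [0.4818, -0.1565, 0.0265]
tcp_rot: [[-0.276, 0.961, 0.002], [0.961, 0.276, -0.001], [-0.001, 0.002, -1.0]]
ft_force: [5.1, 2.2, 5.3]
finger_gap: 0.194
finger_force: 30.0
```

>>> servo_tool(targets=[1,0,0,-0.05,0,1,0,0,-0.15,0,1,0,0,-0.3,0,1,0,0,-0.5,0,1,0,0,-0.7,0,1,0,0,-0.7,0,1,0,0,-0.7,0])

```text
t: 5.1
ee_pos: [0.4808, -0.1563, 0.0963]
tcp_rot: [[-0.276, 0.961, 0.001], [0.961, 0.276, -0.0], [-0.001, 0.001, -1.0]]
ft_force: [0.5, -0.6, -5.0]
finger_gap: 0.194
finger_force: 30.0
```

Run:
```python
from h import *
p,R=pose()
f=bot.grab_frame("wrist"); save('w3',f["pixels"],1.2)
P=cloud(f); c=f["pixels"].astype(int); sat=c.max(-1)-c.min(-1)
z=np.zeros(sat.shape,bool); z[10:210,215:300]=1
m=z&(sat<50)&(P[...,2]>.09)&(P[...,2]<.15)
n,l,st,_=cv2.connectedComponentsWithStats(m.astype(np.uint8)); m=l==1+st[1:,4].argmax()
q=(P[m]-p)@R; print(len(q))
for b in np.arange(.02,.12,.01):
    k=(q[:,0]>=b)&(q[:,0]<b+.01)
    if k.sum(): print(np.round([b,k.sum(),q[k,1].min(),q[k,1].max(),np.percentile(q[k,2],5)],4))
print('tip',np.percentile(q[:,0],99.7),'collar face', q[q[:,2]<np.percentile(q[:,2],2)].mean(0))
```

```text
t 5.1 p [ 0.4808 -0.1563  0.0963] yaw 16.04 F [ 0.52 -0.59 -4.97] gap 0.194 ff 30.0
6667
[ 2.00e-02  5.46e+02 -1.01e-02  7.40e-03 -2.68e-02]
[ 3.00e-02  5.82e+02 -9.90e-03  7.30e-03 -2.67e-02]
[ 4.00e-02  6.06e+02 -1.03e-02  7.10e-03 -2.67e-02]
[ 5.00e-02  6.55e+02 -1.03e-02  7.60e-03 -2.68e-02]
[ 6.00e-02  8.96e+02 -1.73e-02  1.49e-02 -3.42e-02]
[ 7.00e-02  9.86e+02 -1.73e-02  1.48e-02 -3.43e-02]
[ 8.00e-02  7.39e+02 -9.70e-03  7.60e-03 -2.68e-02]
[ 9.00e-02  7.97e+02 -1.01e-02  7.60e-03 -2.66e-02]
[ 1.00e-01  6.33e+02 -9.90e-03  7.40e-03 -2.66e-02]
tip 0.10748844469623811 collar face [ 0.07059378 -0.00130738 -0.03451551]
```

View pics/w3.png

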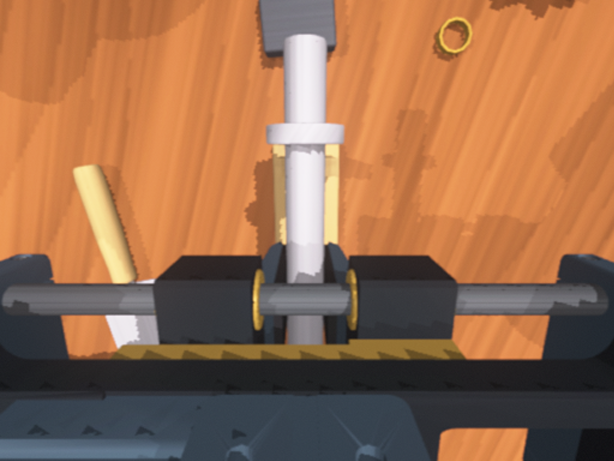

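The mandrel is held level and centred: collar at +70 mm, tip at +107.5 mm, and the rack is empty beneath it. Next I carry it above the rest, short of the stop.

>>> servo_tool(targets=[1,0.2,0.15,-0.1,0,1,0.5,0.37,-0.2,0,1,0.765,0.567,-0.2,0])

```text
t: 5.45
ee_pos: [0.5144, -0.066, 0.116]
tcp_rot: [[-0.275, 0.961, -0.0], [0.961, 0.275, 0.0], [0.0, -0.0, -1.0]]
ft_force: [1.5, 1.4, -4.8]
finger_gap: 0.192
finger_force: 30.0
```

>>> servo_tool(targets=[1,0.26,0.19,0,0,1,0.52,0.38,0,0,1,0.765,0.567,0,0])

```text
t: 5.75
ee_pos: [0.547, 0.0235, 0.1147]
tcp_rot: [[-0.276, 0.961, -0.002], [0.961, 0.276, -0.0], [0.001, -0.002, -1.0]]
ft_force: [0.9, -0.8, -5.3]
finger_gap: 0.189
finger_force: 30.0
```

>>> servo_tool(targets=[1,0.25,0.19,0,0.05,1,0.47,0.35,0,0.1,1,0.65,0.48,0,0.15,1,0.765,0.567,0,0.214,1,0.765,0.567,0,0.214,1,0.765,0.567,0,0.214])

```text
t: 6.35
ee_pos: [0.58, 0.1111, 0.1148]
tcp_rot: [[-0.113, 0.994, -0.002], [0.994, 0.113, -0.0], [-0.0, -0.002, -1.0]]
ft_force: [-1.3, -0.6, -4.2]
finger_gap: 0.188
finger_force: 30.0
```

Run:
```python
from h import *
p,R=pose()
f=bot.grab_frame("wrist"); save('w4',f["pixels"],1.2); np.savez('w4',p=p,R=R,**{k:np.array(v) for k,v in f.items()})
P=cloud(f); q=(P-p)@R; z=P[...,2]
Q=q.copy()
for nm,lo,hi in (('bar',.12,.16),('cheeks',.066,.078),('lips',.04,.052),('base',.009,.015)):
    m=(z>lo)&(z<hi)&(f["range_z"]>0); m[215:]=0
    n,l,st,ct=cv2.connectedComponentsWithStats(m.astype(np.uint8))
    for i in range(1,n):
        if st[i,4]>60: k=l==i; print(nm,st[i].tolist(),'tool xy min',np.round(np.percentile(q[k],1,axis=0)[:2],4),'max',np.round(np.percentile(q[k],99,axis=0)[:2],4),'z',np.median(z[k]).round(4))
```

```text
t 6.35 p [0.58   0.1111 0.1148] yaw 6.51 F [-1.27 -0.58 -4.2 ] gap 0.188 ff 30.0
bar [220, 29, 68, 186, 7075] tool xy min [ 0.0151 -0.0168] max [0.1066 0.0142] z 0.1399
cheeks [478, 27, 34, 72, 1828] tool xy min [0.0822 0.1609] max [0.1261 0.1818] z 0.0736
cheeks [220, 28, 16, 51, 769] tool xy min [ 0.096  -0.0245] max [ 0.1275 -0.014 ] z 0.0712
cheeks [272, 28, 18, 51, 799] tool xy min [0.096  0.0124] max [0.1275 0.0232] z 0.0711
lips [450, 30, 49, 75, 1309] tool xy min [0.0794 0.1582] max [0.1322 0.1907] z 0.0467
lips [230, 120, 7, 19, 115] tool xy min [ 0.0514 -0.0205] max [ 0.0662 -0.0158] z 0.0458
lips [271, 120, 8, 19, 152] tool xy min [0.0514 0.0131] max [0.0661 0.0194] z 0.0456
base [218, 5, 74, 52, 1818] tool xy min [ 0.1268 -0.0321] max [0.1628 0.0307] z 0.0111
base [427, 46, 24, 61, 224] tool xy min [0.0793 0.1576] max [0.1284 0.1785] z 0.0119
base [220, 72, 7, 33, 167] tool xy min [ 0.0814 -0.0326] max [ 0.1071 -0.0266] z 0.0111
base [270, 72, 20, 138, 1408] tool xy min [-0.0162  0.0147] max [0.1025 0.0309] z 0.0112
base [221, 117, 17, 91, 1118] tool xy min [-0.0159 -0.0327] max [ 0.0652 -0.0179] z 0.0112
base [487, 153, 24, 59, 315] tool xy min [-0.0237  0.237 ] max [0.0338 0.2453] z 0.0119
```

View pics/w4.png

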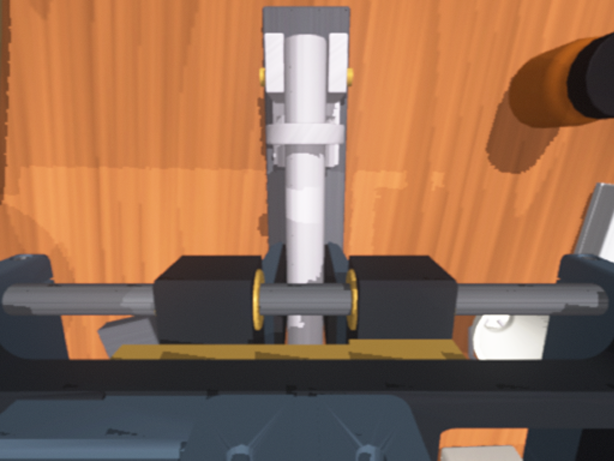

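The bar lies over the rest, parallel to it. In the tool frame the cheeks are centred at y = -0.7 mm against the bar's -1.3 mm, so it needs about +0.5 mm in y. The stop face is at tool x ≈ 96 mm and the collar at 70.5 mm, so contact is expected after about +21 mm. I lower to 18 mm above the seated line, then feel forward.

>>> servo_tool(targets=[1,0,0.006,0.1,0,1,0,0.006,0.25,0,1,0,0.006,0.4,0,1,0,0.006,0.52,0,1,0,0.006,0.61,0,1,0,0.006,0.67,0,1,0,0.006,0.7,0,1,0,0.006,0.7,0], grip_force=20)

```text
t: 7.2
ee_pos: [0.5814, 0.1114, 0.0457]
tcp_rot: [[-0.112, 0.994, -0.0], [0.994, 0.112, -0.0], [-0.0, -0.0, -1.0]]
ft_force: [0.4, 0.2, -4.4]
finger_gap: 0.19
finger_force: 20.0
```

>>> servo_tool(targets=[1,0.03,0,0,0,1,0.06,0,0,0,1,0.09,0,0,0,1,0.12,0,0,0,1,0.14,0,0,0,1,0.16,0,0,0,1,0.16,0,0,0])

```text
t: 7.9
ee_pos: [0.5796, 0.1276, 0.046]
tcp_rot: [[-0.112, 0.994, 0.0], [0.994, 0.112, 0.0], [0.0, 0.0, -1.0]]
ft_force: [0.4, -0.4, -4.5]
finger_gap: 0.196
finger_force: 20.0
```

>>> servo_tool(targets=[1,0.005,0,0,0,1,0.01,0,0,0,1,0.015,0,0,0,1,0.02,0,0,0,1,0.02,0,0,0])

```text
t: 8.4
ee_pos: [0.5794, 0.1293, 0.0459]
tcp_rot: [[-0.112, 0.994, -0.0], [0.994, 0.112, -0.0], [-0.0, -0.0, -1.0]]
ft_force: [-0.6, -0.5, -5.6]
finger_gap: 0.196
finger_force: 20.0
```

Run:
```python
from h import *
pose()
```

```text
t 8.4 p [0.5794 0.1293 0.0459] yaw 6.42 F [-0.61 -0.53 -5.6 ] gap 0.196 ff 20.0
```

>>> servo_tool(targets=[1,0.005,0,0,0,1,0.01,0,0,0,1,0.015,0,0,0,1,0.02,0,0,0,1,0.02,0,0,0])

```text
t: 8.9
ee_pos: [0.5792, 0.1314, 0.0459]
tcp_rot: [[-0.112, 0.994, -0.0], [0.994, 0.112, -0.0], [-0.0, -0.0, -1.0]]
ft_force: [-0.3, -0.2, -4.6]
finger_gap: 0.191
finger_force: 20.0
```

>>> servo_tool(targets=[1,0.005,0,0,0,1,0.01,0,0,0,1,0.01,0,0,0])

```text
t: 9.2
ee_pos: [0.5791, 0.1323, 0.046]
tcp_rot: [[-0.112, 0.994, 0.0], [0.994, 0.112, 0.0], [0.0, 0.0, -1.0]]
ft_force: [-0.9, -0.7, -4.1]
finger_gap: 0.191
finger_force: 20.0
```

>>> servo_tool(targets=[1,0.005,0,0,0,1,0.01,0,0,0,1,0.01,0,0,0])

```text
t: 9.5
ee_pos: [0.579, 0.1329, 0.0459]
tcp_rot: [[-0.112, 0.994, -0.0], [0.994, 0.112, -0.001], [-0.001, -0.0, -1.0]]
ft_force: [0.8, -5.0, -4.9]
finger_gap: 0.192
finger_force: 20.0
```

>>> servo_tool(targets=[1,0.003,0,0,0,1,0.003,0,0,0,1,0.003,0,0,0])

```text
t: 9.8
ee_pos: [0.5789, 0.1329, 0.0459]
tcp_rot: [[-0.112, 0.994, -0.0], [0.994, 0.112, -0.001], [-0.001, -0.0, -1.0]]
ft_force: [1.4, -7.8, -4.7]
finger_gap: 0.192
finger_force: 20.0
```

Contact is felt: -7.8 N, with the tool held at y = 0.1329. I back off to the gap centre (1.5 mm from contact plus about 0.7 mm of stored deflection) and lower slowly.

>>> servo_tool(targets=[1,-0.011,0,0,0,1,-0.022,0,0,0,1,-0.022,0,0,0,1,-0.022,0,0.02,0,1,-0.022,0,0.05,0,1,-0.022,0,0.07,0,1,-0.022,0,0.08,0,1,-0.022,0,0.08,0])

```text
t: 10.6
ee_pos: [0.5791, 0.1314, 0.0377]
tcp_rot: [[-0.112, 0.994, -0.0], [0.994, 0.112, -0.0], [-0.0, -0.0, -1.0]]
ft_force: [0.1, -0.8, -4.8]
finger_gap: 0.19
finger_force: 20.0
```

>>> servo_tool(targets=[1,0,0,0.01,0,1,0,0,0.02,0,1,0,0,0.03,0,1,0,0,0.04,0,1,0,0,0.04,0])

```text
t: 11.1
ee_pos: [0.5791, 0.1314, 0.0338]
tcp_rot: [[-0.112, 0.994, -0.0], [0.994, 0.112, -0.0], [-0.0, -0.0, -1.0]]
ft_force: [0.4, -0.1, -5.0]
finger_gap: 0.194
finger_force: 20.0
```

With the axis 7.6 mm above seated there is no resistance. On the saddle the collar would already have touched at about +11 mm, so it is in the gap. I continue down.

>>> servo_tool(targets=[1,0,0,0.01,0,1,0,0,0.02,0,1,0,0,0.03,0,1,0,0,0.04,0,1,0,0,0.05,0,1,0,0,0.05,0])

```text
t: 11.7
ee_pos: [0.5791, 0.1313, 0.0288]
tcp_rot: [[-0.112, 0.994, -0.0], [0.994, 0.112, -0.0], [-0.0, -0.0, -1.0]]
ft_force: [-0.0, -0.1, -4.7]
finger_gap: 0.19
finger_force: 20.0
```

>>> servo_tool(targets=[1,0,0,0.005,0,1,0,0,0.01,0,1,0,0,0.01,0])

```text
t: 12.0
ee_pos: [0.5792, 0.1314, 0.0279]
tcp_rot: [[-0.112, 0.994, 0.0], [0.994, 0.112, -0.0], [-0.0, 0.0, -1.0]]
ft_force: [-0.5, 0.1, -4.3]
finger_gap: 0.19
finger_force: 20.0
```

>>> servo_tool(targets=[1,0,0,0.005,0,1,0,0,0.01,0,1,0,0,0.01,0])

```text
t: 12.3
ee_pos: [0.5793, 0.1314, 0.0275]
tcp_rot: [[-0.112, 0.994, -0.0], [0.994, 0.112, -0.0], [-0.0, -0.0, -1.0]]
ft_force: [-4.5, -0.7, 5.8]
finger_gap: 0.192
finger_force: 20.0
```

>>> servo_tool(targets=[1,0,0,0.005,0,1,0,0,0.005,0,1,0,0,0.005,0])

```text
t: 12.6
ee_pos: [0.5792, 0.1314, 0.0273]
tcp_rot: [[-0.112, 0.994, -0.0], [0.994, 0.112, -0.0], [-0.0, -0.0, -1.0]]
ft_force: [-8.1, -1.4, 14.4]
finger_gap: 0.196
finger_force: 20.0
```

The bar touches down with some side force (-8 N in x), so I ease it about 0.7 mm sideways to centre it.

>>> servo_tool(targets=[1,0,-0.004,-0.003,0,1,0,-0.007,-0.003,0,1,0,-0.007,-0.003,0,1,0,-0.007,-0.003,0])

```text
t: 13.0
ee_pos: [0.5785, 0.1313, 0.0268]
tcp_rot: [[-0.112, 0.994, -0.0], [0.994, 0.112, 0.0], [0.0, -0.0, -1.0]]
ft_force: [-1.7, 0.0, 1.4]
finger_gap: 0.193
finger_force: 20.0
```

>>> servo_tool(targets=[1,0,-0.002,0.003,0,1,0,-0.002,0.005,0,1,0,-0.002,0.005,0,1,0,-0.002,0.005,0])

```text
t: 13.4
ee_pos: [0.5785, 0.1313, 0.0267]
tcp_rot: [[-0.112, 0.994, 0.0], [0.994, 0.112, 0.0], [0.0, 0.0, -1.0]]
ft_force: [-3.2, -0.4, 9.2]
finger_gap: 0.193
finger_force: 20.0
```

Run:
```python
from h import *
p,R=pose(); print(bot.observe()["wrist_torque"])
f=bot.grab_frame("wrist"); save('w5',f["pixels"],1.2)
P=cloud(f); q=(P-p)@R; z=P[...,2]
m=(z>.046)&(f["range_z"]>0)&(abs(q[...,1]+.001)<.006); m[205:]=0
for b in np.arange(.02,.11,.01):
    k=m&(q[...,0]>=b)&(q[...,0]<b+.01)
    if k.sum(): print(round(b,3),k.sum(),np.round(np.percentile(z[k],[50,95]),4))
m=(z>.066)&(z<.078)&(abs(q[...,1])<.03)&(q[...,0]<.14); m[205:]=0; print('cheek',np.percentile(q[m],[1,99],axis=0))
f=bot.grab_frame("top"); print(np.round(np.percentile(cloud(f)[165:202,118:203,2],[50,99]),3))
```

```text
t 13.4 p [0.5785 0.1313 0.0267] yaw 6.42 F [-3.25 -0.42  9.18] gap 0.193 ff 20.0
[-0.22669947  0.58062467  0.02593545]
0.02 304 [0.0525 0.0538]
0.03 420 [0.0524 0.0537]
0.04 447 [0.0524 0.0538]
0.05 464 [0.0524 0.0537]
0.06 512 [0.0531 0.0614]
0.07 510 [0.0537 0.0617]
0.08 529 [0.0523 0.0538]
0.09 570 [0.0524 0.0537]
0.1 445 [0.0524 0.0538]
cheek [[ 0.07594927 -0.02520527 -0.04608164]
 [ 0.10724556  0.02210983 -0.04027075]]
[0.367 0.505]
```

View pics/w5.png

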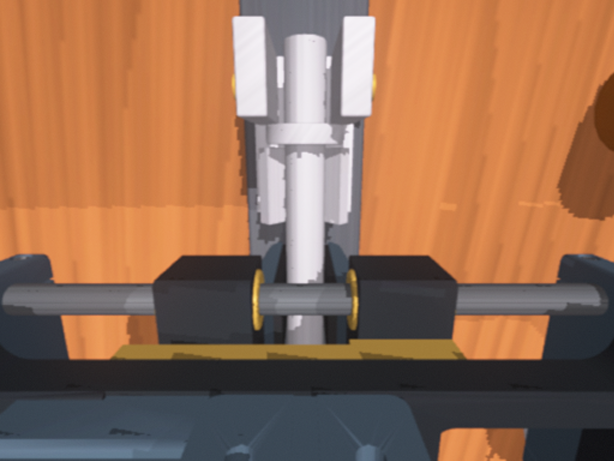

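The collar sits in the gap against the cheeks (row 133), and the bar is level with its crest at 53.7 mm, the same as in the rack, so the axis is at 45 mm and it is fully seated. I relieve the load, hold, open, and rise.

>>> servo_tool(targets=[1,0,-0.003,-0.003,0,1,0,-0.003,-0.005,0,1,0,-0.003,-0.005,0,1,0,-0.003,-0.005,0], grip_force=10)

```text
t: 13.9
ee_pos: [0.578, 0.1312, 0.0266]
tcp_rot: [[-0.112, 0.994, -0.0], [0.994, 0.112, -0.0], [0.0, -0.0, -1.0]]
ft_force: [0.9, -0.1, -4.4]
finger_gap: 0.192
finger_force: 10.0
```

>>> servo_tool(targets=[0.5,0,0,0,0,0.5,0,0,0,0,0.5,0,0,0,0,0.5,0,0,0,0,0.5,0,0,0,0,0.5,0,0,0,0,0.5,0,0,0,0])

```text
t: 14.6
ee_pos: [0.578, 0.1312, 0.0268]
tcp_rot: [[-0.112, 0.994, 0.0], [0.994, 0.112, 0.0], [0.0, 0.0, -1.0]]
ft_force: [-0.0, 0.1, 0.7]
finger_gap: 0.498
finger_force: 0.0
```

>>> servo_tool(targets=[0.5,0,0,-0.1,0,0.5,0,0,-0.3,0,0.5,0,0,-0.6,0,0.5,0,0,-1,0,0.5,0,0,-1,0,0.5,0,0,-1,0])

```text
t: 15.2
ee_pos: [0.5785, 0.1314, 0.128]
tcp_rot: [[-0.112, 0.994, 0.002], [0.994, 0.112, 0.0], [0.0, 0.002, -1.0]]
ft_force: [-0.6, 0.5, -1.2]
finger_gap: 0.495
finger_force: 0.0
```

Run:
```python
from h import *
p,R=pose()
f=bot.grab_frame("wrist"); save('w6',f["pixels"],1.2)
P=cloud(f); q=(P-p)@R; z=P[...,2]
m=(z>.046)&(z<.065)&(f["range_z"]>0)&(abs(q[...,1]+.001)<.006); m[205:]=0
for b in np.arange(.02,.12,.01):
    k=m&(q[...,0]>=b)&(q[...,0]<b+.01)
    if k.sum(): print(round(b,3),k.sum(),np.round(np.percentile(z[k],[50,95]),4))
```

```text
t 15.2 p [0.5785 0.1314 0.128 ] yaw 6.42 F [-0.63  0.54 -1.22] gap 0.495 ff 0.0
0.02 143 [0.0521 0.0534]
0.03 152 [0.0522 0.0536]
0.04 145 [0.0522 0.0535]
0.05 162 [0.0522 0.0536]
0.06 172 [0.0527 0.0611]
0.07 184 [0.0537 0.0614]
0.08 177 [0.0521 0.0535]
0.09 195 [0.0519 0.0535]
0.1 146 [0.0521 0.0534]
```

View pics/w6.png

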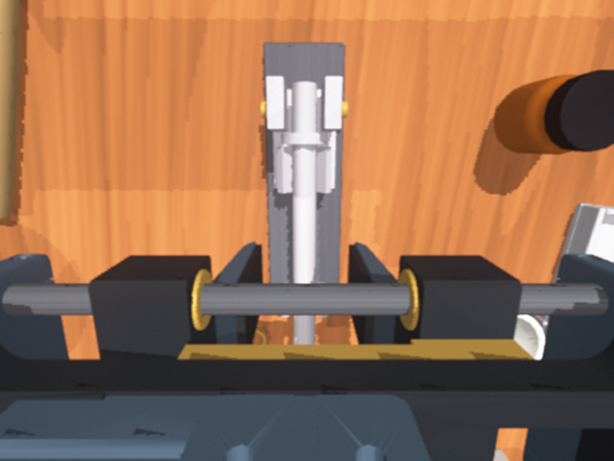

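The released mandrel lies level in the rest, collar in the gap at (305,138) with the tip in the stop slot. Its crest is still at 53.5 mm and the gripper is clear. I hand it in.

```bash
python3 -c "
from plant import bot
print(bot.job_done())"
```

```text
the job is handed in; nothing more can be done
None
```

The mandrel lies level and released in the bench rest, with its collar in the gap in front of the stop; I handed the job in at about 15 s, and no verdict was returned.

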